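# Wedge the plate up level against the jig's dogs

### The job

In the welding jig the aluminium base plate droops at its front edge. Take the hardwood wedge and push it, thin end first, under the middle of that edge until the plate has come up level and bears snugly on both steel dogs above its front corners: a firm hand push, never forced. Leave the wedge there holding the plate, hands off, and leave the other things on the bench alone.

Things in the scene. Friction and masses are not known exactly. Their poses are not given: they have to be found in the camera images.
- plate_edge (a point): Middle of the lower front edge of the aluminium plate; this edge faces the robot and droops. x runs from it to the plate's back, z is the plate's upward normal (vertical when level). It starts 8 to 14 mm above the bench, on two corner rests that leave 160 mm of bench clear between them; level, it is 18 to 27 mm up.
- plate: The plate: 160 mm front to back, 200 mm wide, 8 mm thick, 0.65 to 0.9 kg, two grey bearing blocks and a stub shaft on top. Origin at the centre of its underside, 80 mm behind the front edge; axes as plate_edge. Its back lies on a 12 mm round steel bar, 147 mm behind the front edge; a steel angle behind it lets it slide back 2 mm at most.
- jig: Fixed steel jig; origin under the middle of the plate's front edge, within 4 mm of bench height; x: the way the wedge goes in, z up. Its two dogs (34 x 42 x 12 mm, a bolt on top, 92 mm left and right) overhang the plate's front corners, 8 to 12 mm clear at the start. They were set by hand: the height at which the plate meets them is up to 1.5 mm off true level.
- wedge_grip (a point): Loose brown hardwood wedge, 160 mm long, 34 wide, 75 g, lying flat. Top slopes 1 in 5 from 4 mm high at the thin end to 29 mm; the last 35 mm are a full 29 mm to the square butt end. x along it to the thin end, z up. Point: half-way up (13.5 mm above its underside), 115 mm behind the thin end, 45 mm ahead of the butt; 27 mm high there.
- wedge_tip (a point): Middle of the wedge's thin end, at its underside; axes as wedge_grip. The wedge slides on the bench and stays where it is left under load. Lifting takes a roughly steady level push on it (3 to 12 N). Once the dogs are met the plate stops rising and the push climbs 2 to 3 N per mm. Snug: pushed slowly (under 20 mm/s) until 10 to 14 N above that steady push; over 16 N above is forcing.
- wedge: The same wedge: origin at the centre of its underside, 80 mm from either end; axes as wedge_grip.
- offcut: Bystander: loose brown hardwood block, not tapered, 110 x 34 x 29 mm; origin at the centre of its underside, x along it.
- hammer: Bystander: hammer, 260 mm long, lying on the bench; origin under its middle, x towards the head.
- level: Bystander: small spirit level, 230 x 20 x 45 mm, standing on its edge; origin under its middle, x along it.
- jar: Bystander: glass jar with a steel lid, 64 mm across and 85 mm high; origin at the centre of its base.
Things that resemble listed ones, but are neither listed nor needed, are in the scene too. What is shaped like the wedge but green or red is not meant.

How it is judged:
By the outcome, as a careful person would: the job done as asked, in the order asked, and still so for the second after the job is handed in, with the robot touching nothing.
It also fails if it takes over 72 s, if anything falls off the work surface, if the arm or the gripper's body presses on something with over 40 N, if the wrist force passes 120 N, or if a joint passes its speed limit or range.

### The arm

A 6-joint arm with a two-finger parallel gripper is mounted at the origin on the work surface. World frame = base frame: x ahead of the robot, y to its left, z up, the work surface at z = 0. Lengths are in m, angles in rad, forces in N, time in s.
With the tool pointing down it reaches from about 0.35 to 0.775 m from the base axis. Payload 5.5 kg.
Tool frame: the origin (TCP) lies midway between the tips of the shut fingers; the grasp point (between the pads) lies 19 mm behind it; z points along the fingers, y is the line along which they close (so a half turn about z gives the same grasp; the last joint's range is limited). The gripper opens to 85 mm and grips with 20 to 120 N. Pads are 22 mm wide; open, the fingers measure 114 mm over their backs; the gripper's body (76 mm by 85 mm) begins 54 mm behind the grasp point. The pads swing forward as they close: fully open they stand 13 mm farther back than shut.
Start: joints at [1.181, 0.313, 0.046, 1.304, 0, 1.431], TCP at [0.142, 0.557, 0.231] pointing down, gripper open.
Joint ranges: [-2.76, 2.76], [-0.86, 1.69], [-1.03, 1.26], [-2.2, 2.34], [-1.47, 1.5], [-3.14, 3.14]. Speed limits (rad/s): [2.57, 2.57, 3.14, 3.14, 3.14, 3.14].

### API

Orientations are given as a 3x3 rotation matrix whose columns are the frame's x, y, z axes.
In Python, from cell import arm, capture, calibration, masks_of, landmark_of gives the robot as it stands. The module is installed in compiled form; this text tells all that it offers.
- The arm moves only by the tool servo_tool, never from a script. Its argument "targets" is a list of rows, each an object of numbers: "dx", "dy", "dz": the shift along the world's x, y, z as a fraction of full scale; "rx", "ry", "rz": the turn, a rotation vector about the world's x, y, z as a fraction of full scale. In form: [{"dx": .., "dy": .., "dz": .., "rx": .., "ry": .., "rz": ..}, ...]. A call has exactly 5 rows; each row shifts and turns the commanded pose from where the row before left it; what a row does not reach is not made up. Full scale, the value 1, is 10 cm for a shift and 90 degrees for a turn. A row lasts 1/10 s, in which the tool goes at most 50 mm and 8.59 degrees, less where a joint would pass 70% of its speed; a pose out of reach is approached as far as the arm can. A call with a number of a shift or a turn outside -1 to 1 is refused whole. A call with a gripper value outside its range is refused whole. "gripper" is the opening in per cent of the stroke, from 0 (shut) to 100 (fully open), set as the call begins (left out, the last holds). The fingers move at their own pace and stop on an object; "grip_force" is the grip in N (left out, the last holds). Time passes only in rows, so rows that do not move let the fingers close, or fill a call up. It gives the time, the measured TCP pose, the force, the opening and the grip force at its end, in the units of the state.
- arm.state(): the state, without advancing time (a new reading comes with each control period).
- capture(name): name is "scene" or "top" or "wrist"; returns (picture, depth): 480x640x3 uint8, red, green, blue; 480x640 float32, m along the optical axis (not along the pixel's ray), 0 where there is no reading.
- calibration(name): a dict with "vertical_fov" (degrees; the focal length in pixels is half the picture's height over the tangent of half this angle, whatever the lens; pixels are square), "cx", "cy" (the principal point, pixels), "R" (3x3) and "t" (3): a world point X has camera coordinates R X + t. Camera axes: x right, y down, z forward; pixel columns grow to the right and rows downward; lengths in m; the calibration is good to about 2 mm. A picture is of the moment at which its call begins: read the wrist's pose just before it. calibration takes no time and is no camera call; for the wrist camera it gives the pose at the moment of the call.
- arm.finish_job(): hands the job in; it is judged then, once.
Trained networks look in the newest picture that a camera, given by its name, has taken for a name from the list of things; names that differ only in an ending like _2 or _b are one class to them, and where a whole thing is asked for, a point or a joint stands for the part that bears it (a point fixed in the world has none). Each returns a list of dicts, best first, with "score" (0 to 1); they miss things now and then, are a little off and sometimes report something else, mostly with a low value. They report only what shows in the picture. A call takes as long as a camera call. They do not tell look-alikes from the thing itself.
- masks_of(thing, camera): "region" (480x640 bool, what is visible of it) and "pixel" ([column, row] in pixels, amid what is visible of it).
- landmark_of(thing, camera): "pixel" ([column, row] in pixels: a listed point, or the origin of a listed thing).
The state is a dict: "clock": time; "joints": joint angles; "joint_velocities": joint speeds; "joint_efforts": joint torques, N m; "position": TCP position; "orientation": TCP orientation; "ft_force": force on the tool from outside, world axes, zero at the start; "torque": the same for the moment, N m; "opening": finger opening in m; "gripper_force": force on a finger pad.
Only numpy, scipy, OpenCV 4.12 (cv2) and the standard library are available. Lean on these libraries where they do the work, as an engineer would, in place of code of your own. Each camera call takes 0.05 s, during which the arm holds its last target. There are 200 camera calls.

## Working session

There is one attempt and no reset: what is moved stays moved. The work goes in short steps, Python scripts to look and compute and a tool call to move; the robot and the scene stay as the last step left them, time stands still between calls to the robot, and variables do not carry over. Pictures are saved under pics/ and viewed, at most 10 in all, crops included, and the job is handed in when it is done.

Besides the shell and the picture viewer there is one more tool, called after ">>>" as a command line: name --argument value ..., lists and objects as JSON in quotes. servo_tool: Moves the arm, as the interface text tells. Its arguments: {"type":"object","properties":{"targets":{"type":"array","items":{"type":"object","properties":{"dx":{"type":"number","minimum":-1,"maximum":1},"dy":{"type":"number","minimum":-1,"maximum":1},"dz":{"type":"number","minimum":-1,"maximum":1},"rx":{"type":"number","minimum":-1,"maximum":1},"ry":{"type":"number","minimum":-1,"maximum":1},"rz":{"type":"number","minimum":-1,"maximum":1}}}},"gripper":{"type":"number"},"grip_force":{"type":"number"}},"required":["targets"]}

```bash
mkdir -p pics; cat > h.py <<'E'
import numpy as np, cv2
from cell import arm, capture, calibration, masks_of, landmark_of
def K(c):
    f=240/np.tan(np.radians(c["vertical_fov"])/2); return f,c["cx"],c["cy"]
def ray(c,p):
    f,cx,cy=K(c); R=np.array(c["R"]);t=np.array(c["t"])
    return -R.T@t, R.T@np.array([(p[0]-cx)/f,(p[1]-cy)/f,1.])
def at_depth(c,p,d):
    o,v=ray(c,p); return o+v*d
def at_z(c,p,z):
    o,v=ray(c,p); return o+v*(z-o[2])/v[2]
def proj(c,X):
    f,cx,cy=K(c); q=np.array(c["R"])@X+np.array(c["t"]); return f*q[0]/q[2]+cx,f*q[1]/q[2]+cy
def cloud(c,d,m):
    v,u=np.nonzero(m&(d>0)); z=d[v,u]; f,cx,cy=K(c)
    P=np.stack([(u-cx)/f*z,(v-cy)/f*z,z],1); return (P-np.array(c["t"]))@np.array(c["R"])
E
python3 - <<'E'
from h import *
np.set_printoptions(precision=4,suppress=True)
im={}
for n in("scene","top"):
    p,d=capture(n); c=calibration(n); cv2.imwrite(f"pics/{n}0.png",p[:,:,::-1]); np.save(f"pics/{n}0d.npy",d)
    print(n,-np.array(c["R"]).T@np.array(c["t"]),c["vertical_fov"])
    for th in("plate_edge","wedge_grip","wedge_tip","wedge","offcut","jig","plate"):
        for r in landmark_of(th,n)[:4]:
            q=r["pixel"]; i,j=int(q[1]),int(q[0]); print(th,round(r["score"],2),np.round(q,1),at_depth(c,q,d[i,j]),at_z(c,q,0.0135)[:2])
print(arm.state())
E
```

```text
scene [ 1.2268 -0.5236  0.576 ] 54.832910980926634
plate_edge 0.71 [329.7 259.4] [ 0.6286 -0.0451  0.018 ] [ 0.6238 -0.0413]
wedge_grip 0.73 [432.1 227.7] [0.6687 0.213  0.0264] [0.6555 0.2303]
wedge_grip 0.64 [403.  151.9] [0.3205 0.464  0.0273] [0.2977 0.4889]
wedge_grip 0.59 [371.5 186. ] [0.4325 0.2397 0.0223] [0.4199 0.2518]
wedge_tip 0.88 [392.8 208.5] [0.5263 0.2307 0.0021] [0.5402 0.2157]
wedge_tip 0.8 [476.5 227.8] [0.7024 0.3342 0.002 ] [0.7129 0.317 ]
wedge_tip 0.78 [399.3 176. ] [0.4011 0.3745 0.0032] [0.416  0.3583]
wedge 0.93 [400.  166.6] [0.3699 0.406  0.0124] [0.3716 0.4041]
wedge 0.81 [446.1 226.8] [0.6821 0.2449 0.0249] [0.6708 0.2608]
wedge 0.8 [381.1 192.9] [0.4698 0.2403 0.0183] [0.4634 0.2469]
wedge 0.73 [213.1 252. ] [ 0.4923 -0.2382  0.0315] [ 0.4681 -0.2288]
offcut 0.84 [215.5 251.9] [ 0.492  -0.233   0.0295] [ 0.4705 -0.2245]
plate 0.73 [358.2 278.6] [ 0.7171 -0.0441  0.0263] [ 0.7053 -0.033 ]
top [ 0.3963 -0.0178  1.2897] 57.26289723668381
plate_edge 0.71 [317.2 213.5] [ 0.6317 -0.041   0.0215] [ 0.6332 -0.0411]
wedge_grip 0.91 [212.1 285.6] [0.4138 0.2529
[... 705 characters left out ...]
plate 0.6 [316.1 187.8] [ 0.7076 -0.0359  0.0252] [ 0.7104 -0.036 ]
plate 0.16 [211.2 285.4] [0.4144 0.2568 0.0245] [0.4146 0.2592]
{'clock': 0.8, 'joints': array([1.1814, 0.3132, 0.0461, 1.3036, 0.    , 1.4312]), 'joint_velocities': array([-0.    ,  0.0007, -0.0003,  0.0003,  0.0006, -0.0004]), 'joint_efforts': array([ -0.0004, -48.0383,  29.88  ,  -0.0003,  -0.0002,   0.    ]), 'position': array([0.1422, 0.5572, 0.2313]), 'orientation': array([[-0.969 ,  0.2472,  0.    ],
       [ 0.2472,  0.969 ,  0.0001],
       [-0.    ,  0.0001, -1.    ]]), 'ft_force': array([-0.047 ,  0.1387,  0.2146]), 'torque': array([-0.002 ,  0.0103, -0.0168]), 'gripper_force': 0.0, 'opening': 0.08531058221689304}
```

View pics/scene0.png

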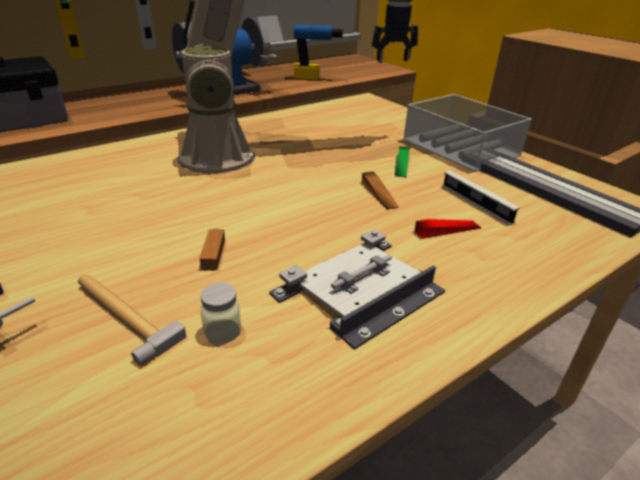

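View pics/top0.png

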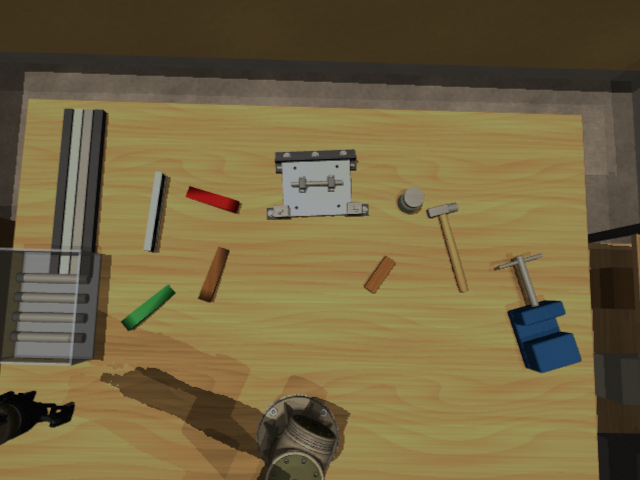

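The brown tapered wedge is at scene (380,190) / top (214,274). The look-alikes are green at top (150,307), red at top (213,200), and the untapered offcut at top (380,275). The jig is at top (316,188). I'll go above the brown wedge for a close look.

>>> servo_tool --targets '[{"dx": 0.26,"dy": -0.3},{"dx": 0.26,"dy": -0.3},{"dx": 0.26,"dy": -0.3},{"dx": 0.26,"dy": -0.3},{"dx": 0.26,"dy": -0.3}]' --gripper 60

```text
$.targets[0]: bad value
```

>>> servo_tool --targets '[{"dx": 0.26,"dy": -0.3},{"dx": 0.26,"dy": -0.3},{"dx": 0.26,"dy": -0.3},{"dx": 0.2,"dy": -0.3},{"dx": 0,"dy": 0}]'

```text
$.targets[0]: bad value
```

```bash
cat > look.py <<'E'
from h import *
import sys
np.set_printoptions(precision=4,suppress=True)
tag=sys.argv[1]
s=arm.state(); print(s["position"],s["orientation"][:,0],s["opening"],s["clock"])
p,d=capture("wrist"); c=calibration("wrist"); cv2.imwrite(f"pics/w{tag}.png",p[:,:,::-1]); np.save(f"pics/w{tag}d.npy",d)
import pickle; pickle.dump(c,open(f"pics/w{tag}c.pkl","wb"))
for th in sys.argv[2:]:
    for r in landmark_of(th,"wrist")[:3]:
        q=r["pixel"]; i,j=int(np.clip(q[1],0,479)),int(np.clip(q[0],0,639)); print(th,round(r["score"],2),np.round(q,1),at_depth(c,q,d[i,j]),"z0:",at_z(c,q,0)[:2])
def rect(th):
    for r in masks_of(th,"wrist")[:2]:
        P=cloud(c,d,r["region"]); (a,b),(w,h),an=cv2.minAreaRect(P[:,:2].astype(np.float32)*1000)
        print(th,"mask",round(r["score"],2),r["pixel"],"rect",np.round([a,b,w,h,an],1),"z pct",np.percentile(P[:,2],[2,50,98]))
rect(sys.argv[-1])
E
python3 look.py 1 wedge_grip wedge_tip wedge
```

```text
[0.1422 0.5572 0.2313] [-0.969   0.2472 -0.    ] 0.08531058221689304 0.8
wedge_grip 0.86 [282.8 377. ] [0.3178 0.4687 0.0299] z0: [0.34   0.4593]
wedge_tip 0.68 [232.5 434.6] [0.3987 0.3806 0.0081] z0: [0.4061 0.3763]
wedge 0.59 [264.3 389.7] [0.3303 0.4441 0.0278] z0: [0.3518 0.4334]
wedge mask 0.87 [273.9, 387.6] rect [355.  437.8  46.9 167.4  43.2] z pct [0.003 0.022 0.032]
```

>>> servo_tool --targets '[{"dx": 0.26,"dy": -0.3,"dz": 0,"rx": 0,"ry": 0,"rz": 0},{"dx": 0.26,"dy": -0.3,"dz": 0,"rx": 0,"ry": 0,"rz": 0},{"dx": 0.26,"dy": -0.3,"dz": 0,"rx": 0,"ry": 0,"rz": 0},{"dx": 0.26,"dy": -0.3,"dz": 0,"rx": 0,"ry": 0,"rz": 0},{"dx": 0.26,"dy": -0.3,"dz": 0,"rx": 0,"ry": 0,"rz": 0}]' --gripper 60

```text
clock: 1.55
position: [0.2729, 0.406, 0.2314]
orientation: [[-0.969, 0.247, 0.0], [0.247, 0.969, 0.0], [-0.0, 0.0, -1.0]]
ft_force: [0.1, 0.3, 0.0]
opening: 0.0515
gripper_force: 0.0
```

>>> servo_tool --targets '[{"dx": 0.26,"dy": -0.3,"dz": 0,"rx": 0,"ry": 0,"rz": 0},{"dx": 0.26,"dy": -0.3,"dz": 0,"rx": 0,"ry": 0,"rz": 0},{"dx": 0.26,"dy": -0.3,"dz": 0,"rx": 0,"ry": 0,"rz": 0},{"dx": 0.2,"dy": -0.3,"dz": 0,"rx": 0,"ry": 0,"rz": 0},{"dx": 0,"dy": 0,"dz": 0,"rx": 0,"ry": 0,"rz": 0}]'

```text
clock: 2.05
position: [0.3723, 0.2844, 0.2314]
orientation: [[-0.968, 0.253, 0.001], [0.253, 0.968, -0.001], [-0.001, -0.0, -1.0]]
ft_force: [0.0, -0.1, 0.1]
opening: 0.051
gripper_force: 0.0
```

```bash
python3 look.py 2 wedge_grip wedge_tip plate_edge wedge
```

```text
[0.3723 0.2844 0.2314] [-0.9676  0.2526 -0.0011] 0.0510201015087065 2.05
wedge_grip 0.74 [511.5  95.6] [0.3247 0.4596 0.0293] z0: [0.3276 0.4726]
wedge_grip 0.66 [346.7 438.8] [0.6453 0.2426 0.0298] z0: [0.6758 0.2371]
wedge_grip 0.55 [312.1 242.3] [0.4077 0.2659 0.0309] z0: [0.4182 0.2623]
wedge_tip 0.59 [312.2 340.6] [0.5295 0.2326 0.0012] z0: [0.5302 0.2324]
wedge_tip 0.57 [423.7 200.5] [0.403  0.3791 0.0018] z0: [0.4035 0.3795]
wedge 0.96 [317.  272.8] [0.4415 0.2617 0.0248] z0: [0.4521 0.2585]
wedge 0.85 [374.8 426.9] [0.6515 0.2756 0.0149] z0: [0.6664 0.2743]
wedge 0.64 [480.7 130. ] [0.3472 0.4341 0.0217] z0: [0.3506 0.4419]
wedge mask 0.86 [495.7, 113.3] rect [347.4 437.7  35.1 160.   42.6] z pct [0.0054 0.0227 0.0323]
wedge mask 0.67 [347.9, 431.5] rect [525.5 292.5 109.7 309.3  72.4] z pct [0.0026 0.0191 0.0314]
```

```bash
cat > wed.py <<'E'
from h import *
import sys,pickle
np.set_printoptions(precision=4,suppress=True)
tag=sys.argv[1]; ctr=np.array([float(sys.argv[2]),float(sys.argv[3])])
c=pickle.load(open(f"pics/w{tag}c.pkl","rb")); d=np.load(f"pics/w{tag}d.npy")
P=cloud(c,d,np.ones_like(d,bool)); near=np.linalg.norm(P[:,:2]-ctr,axis=1)<0.13
P=P[near]; print("bench z",np.percentile(P[:,2],[5,25,50]))
b=np.median(P[P[:,2]<0.008,2]); W=P[(P[:,2]>b+.006)&(P[:,2]<.05)]
(a,e),(w,h),an=cv2.minAreaRect(W[:,:2].astype(np.float32)*1000); print(np.round([a,e,w,h,an],1), len(W))
m=W[:,:2].mean(0);u=np.linalg.svd(W[:,:2]-m,full_matrices=False)[2][0]
if u[0]<0:u=-u
print("ax",u,np.degrees(np.arctan2(u[1],u[0])))
v=np.array([-u[1],u[0]]); s=(W[:,:2]-m)@u; l=(W[:,:2]-m)@v
print("range along",s.min(),s.max(),"lat",np.percentile(l,[1,99]))
z=W[:,2]; f=(z>b+.009)&(z<b+.025); k=np.polyfit(s[f],z[f],1); top=np.percentile(z,90); print("slope",k,"top",top,"bench",b)
mid=np.percentile(l,[1,99]).mean(); butt=m+u*s.min()+v*mid; print("butt",butt,"grip130",butt+u*.03,"tip",butt+u*.16)
E
python3 wed.py 2 .44 .25; python3 -c "
import cv2;p=cv2.imread('pics/w2.png')[150:400,200:500];cv2.imwrite('pics/w2c.png',cv2.resize(p,None,fx=2,fy=2))"
```

```text
bench z [0.0012 0.0022 0.262 ]
[445.  256.9  34.1 155.2  73.6] 4727
ax [ 0.9603 -0.2789] -16.197335381534078
range along -0.064147974644942 0.09101461188895953 lat [-0.0166  0.0166]
slope [-0.0958  0.0216] top 0.03138328635554199 bench 0.0020224094785205567
butt [0.3705 0.2786] grip130 [0.3993 0.2703] tip [0.5242 0.234 ]
```

View pics/w2c.png

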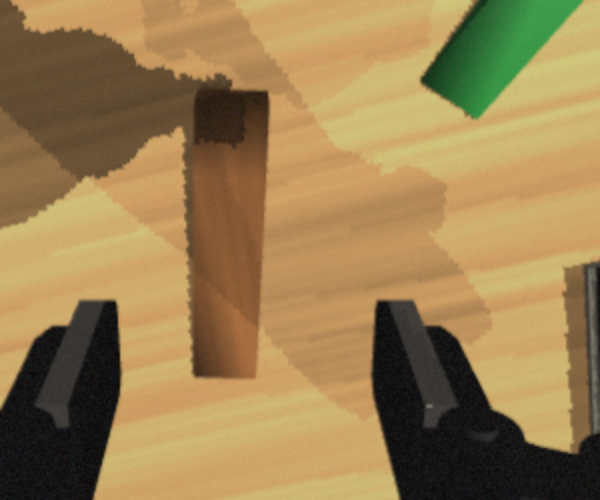

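Wedge confirmed at wrist (315,267): brown, thin end towards +x, about 16° of yaw. Descending to grip it about 130 mm behind the tip.

>>> servo_tool --targets '[{"dx": 0.3,"dy": -0.155,"dz": 0,"rx": 0,"ry": 0,"rz": -0.019},{"dx": 0,"dy": 0,"dz": -0.4,"rx": 0,"ry": 0,"rz": 0},{"dx": 0,"dy": 0,"dz": -0.4,"rx": 0,"ry": 0,"rz": 0},{"dx": 0,"dy": 0,"dz": -0.4,"rx": 0,"ry": 0,"rz": 0},{"dx": 0,"dy": 0,"dz": -0.4,"rx": 0,"ry": 0,"rz": 0}]'

```text
clock: 2.85
position: [0.3996, 0.2727, 0.0701]
orientation: [[-0.962, 0.274, 0.001], [0.274, 0.962, 0.001], [-0.001, 0.001, -1.0]]
ft_force: [0.7, -0.0, -0.2]
opening: 0.0511
gripper_force: 0.0
```

>>> servo_tool --targets '[{"dx": 0,"dy": 0,"dz": -0.3,"rx": 0,"ry": 0,"rz": 0},{"dx": 0,"dy": 0,"dz": -0.2,"rx": 0,"ry": 0,"rz": 0},{"dx": 0,"dy": 0,"dz": -0.1,"rx": 0,"ry": 0,"rz": 0},{"dx": 0,"dy": 0,"dz": 0,"rx": 0,"ry": 0,"rz": 0},{"dx": 0,"dy": 0,"dz": 0,"rx": 0,"ry": 0,"rz": 0}]'

```text
clock: 3.35
position: [0.4005, 0.2724, 0.0121]
orientation: [[-0.961, 0.275, 0.001], [0.275, 0.961, 0.001], [-0.001, 0.001, -1.0]]
ft_force: [0.5, 0.5, 0.8]
opening: 0.0513
gripper_force: 0.0
```

>>> servo_tool --targets '[{"dx": 0,"dy": -0.02,"dz": -0.05,"rx": 0,"ry": 0,"rz": 0},{"dx": 0,"dy": 0,"dz": -0.05,"rx": 0,"ry": 0,"rz": 0},{"dx": 0,"dy": 0,"dz": 0,"rx": 0,"ry": 0,"rz": 0},{"dx": 0,"dy": 0,"dz": 0,"rx": 0,"ry": 0,"rz": 0},{"dx": 0,"dy": 0,"dz": 0,"rx": 0,"ry": 0,"rz": 0}]'

```text
clock: 3.85
position: [0.4003, 0.2697, 0.0015]
orientation: [[-0.961, 0.276, 0.0], [0.276, 0.961, 0.0], [-0.0, 0.0, -1.0]]
ft_force: [-0.1, 0.6, -0.1]
opening: 0.0514
gripper_force: 0.0
```

>>> servo_tool --targets '[{"dx": 0,"dy": 0,"dz": 0,"rx": 0,"ry": 0,"rz": 0},{"dx": 0,"dy": 0,"dz": 0,"rx": 0,"ry": 0,"rz": 0},{"dx": 0,"dy": 0,"dz": 0,"rx": 0,"ry": 0,"rz": 0},{"dx": 0,"dy": 0,"dz": 0,"rx": 0,"ry": 0,"rz": 0},{"dx": 0,"dy": 0,"dz": 0,"rx": 0,"ry": 0,"rz": 0}]' --gripper 0 --grip_force 50

```text
clock: 4.35
position: [0.4006, 0.2699, 0.0017]
orientation: [[-0.961, 0.276, 0.001], [0.276, 0.961, 0.0], [-0.001, 0.001, -1.0]]
ft_force: [1.3, 0.2, 5.9]
opening: 0.0333
gripper_force: 50.7
```

```bash
python3 - <<'E'
from h import *
np.set_printoptions(precision=4,suppress=True)
# jig geometry from scene + top depth
d=np.load("pics/top0d.npy");c=calibration("top")
P=cloud(c,d,np.ones_like(d,bool)); n=(abs(P[:,0]-.69)<.13)&(abs(P[:,1]+.04)<.15)
Q=P[n]; print("bench",np.median(Q[Q[:,2]<.012,2]))
p,_=capture("top")
for th in("plate","jig"):
    for r in masks_of(th,"top")[:2]:
        M=r["region"].astype(np.uint8); cn=np.argwhere(M)[:,::-1].astype(np.float32); W=np.array([at_z(c,q,.022)[:2]*1000 for q in cn],np.float32)
        print(th,r["score"],np.round(r["pixel"]),cv2.minAreaRect(W))
# dogs in heights
H=Q[(Q[:,2]>.03)]
p1,d1=capture("scene");c1=calibration("scene")
r=masks_of("plate","scene")
for q in r[:1]:
    Z=cloud(c1,d1,q["region"]); print("plate scene",cv2.minAreaRect(Z[:,:2].astype(np.float32)*1000),np.percentile(Z[:,2],[5,50,95]))
t=cv2.imread("pics/top0.png")[130:240,240:400]; cv2.imwrite("pics/jig.png",cv2.resize(t,None,fx=5,fy=5,interpolation=cv2.INTER_CUBIC))
E
```

```text
bench 0.0003776719728361653
plate 0.69 [320. 188.] ((708.4110717773438, -36.94445037841797), (165.66859436035156, 203.10943603515625), 4.624929428100586)
jig 0.66 [315. 158.] ((721.0985107421875, -35.58726501464844), (201.58840942382812, 299.3721618652344), 3.807596206665039)
plate scene ((695.9718017578125, -30.774444580078125), (186.79727172851562, 246.44363403320312), 4.208663463592529) [0.0199 0.0275 0.0487]
```

View pics/jig.png

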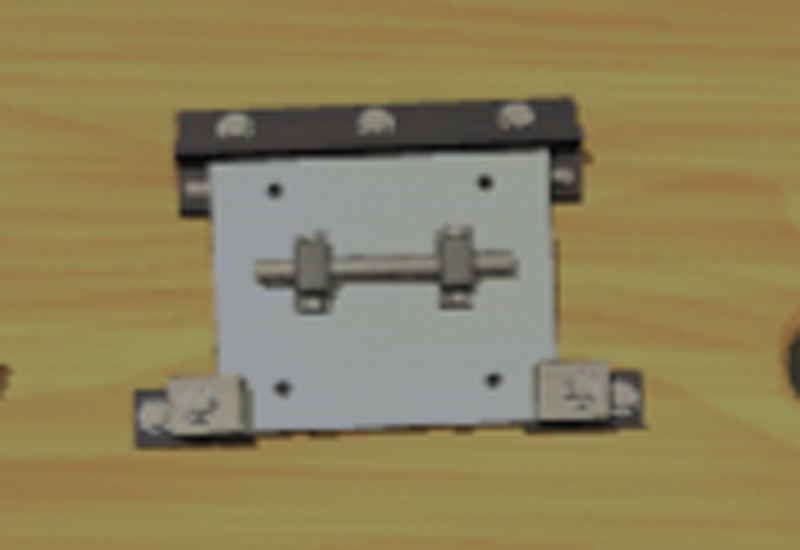

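The jig front edge is seen at top (290–346, 215), turned about +4°. Lifting and carrying the wedge to stand in front of it.

>>> servo_tool --targets '[{"dx": 0,"dy": 0,"dz": 0.2,"rx": 0,"ry": 0,"rz": 0},{"dx": 0,"dy": 0,"dz": 0.2,"rx": 0,"ry": 0,"rz": 0},{"dx": 0.07,"dy": -0.2,"dz": 0,"rx": 0,"ry": 0,"rz": 0.02},{"dx": 0.07,"dy": -0.3,"dz": 0,"rx": 0,"ry": 0,"rz": 0.02},{"dx": 0.07,"dy": -0.35,"dz": 0,"rx": 0,"ry": 0,"rz": 0.03}]'

```text
clock: 5.1
position: [0.421, 0.1843, 0.0411]
orientation: [[-0.986, 0.165, -0.0], [0.165, 0.986, 0.0], [0.0, 0.0, -1.0]]
ft_force: [-0.0, 0.2, -1.4]
opening: 0.0334
gripper_force: 50.2
```

>>> servo_tool --targets '[{"dx": 0.07,"dy": -0.4,"dz": 0,"rx": 0,"ry": 0,"rz": 0.03},{"dx": 0.07,"dy": -0.4,"dz": 0,"rx": 0,"ry": 0,"rz": 0.03},{"dx": 0.07,"dy": -0.4,"dz": 0,"rx": 0,"ry": 0,"rz": 0.03},{"dx": 0.07,"dy": -0.4,"dz": 0,"rx": 0,"ry": 0,"rz": 0.03},{"dx": 0.07,"dy": -0.4,"dz": 0,"rx": 0,"ry": 0,"rz": 0.02}]'

```text
clock: 5.6
position: [0.4556, -0.0168, 0.0409]
orientation: [[-0.999, -0.052, -0.001], [-0.052, 0.999, 0.0], [0.001, 0.0, -1.0]]
ft_force: [0.4, 0.4, -1.5]
opening: 0.0334
gripper_force: 50.2
```

>>> servo_tool --targets '[{"dx": 0.07,"dy": -0.2,"dz": 0,"rx": 0,"ry": 0,"rz": 0.01},{"dx": 0,"dy": -0.1,"dz": 0,"rx": 0,"ry": 0,"rz": 0},{"dx": 0,"dy": -0.05,"dz": 0,"rx": 0,"ry": 0,"rz": 0},{"dx": 0,"dy": 0,"dz": 0,"rx": 0,"ry": 0,"rz": 0},{"dx": 0,"dy": 0,"dz": 0,"rx": 0,"ry": 0,"rz": 0}]'

```text
clock: 6.1
position: [0.4625, -0.0492, 0.0411]
orientation: [[-0.998, -0.067, -0.001], [-0.067, 0.998, 0.001], [0.001, 0.001, -1.0]]
ft_force: [-0.9, 0.5, -0.5]
opening: 0.0331
gripper_force: 50.2
```

```bash
python3 look.py 3 wedge_tip plate_edge plate
```

```text
[ 0.4625 -0.0492  0.0411] [-0.9978 -0.0669  0.0009] 0.033140381989994555 6.1
```

View pics/w3.png

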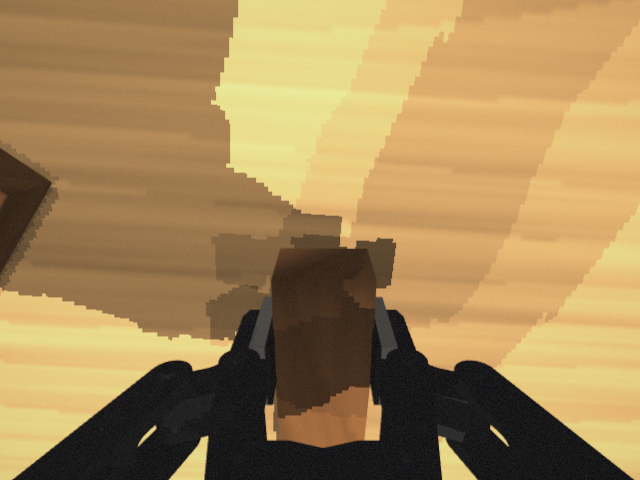

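The wrist camera looks back towards the robot and sees only the held wedge, butt at (325,250), centred between the pads. The relative wedge/jig pose has to come from the top and scene cameras.

```bash
cat > rel.py <<'E'
from h import *
import sys
np.set_printoptions(precision=4,suppress=True)
zt=float(sys.argv[1]); tag=sys.argv[2]; out=[]
s=arm.state(); print(s["position"],np.degrees(np.arctan2(-s["orientation"][1,0],-s["orientation"][0,0])))
for n,b in(("top",(200,260,250,390)),("scene",(215,345,210,440))):
    p,d=capture(n); c=calibration(n)
    for th,z in(("wedge_tip",zt),("plate_edge",.011),("plate",.015)):
        for r in landmark_of(th,n)[:3]:
            X=at_z(c,r["pixel"],z)
            if abs(X[1]+.045)<.06 and X[0]>.5: print(n,th,round(r["score"],2),np.round(r["pixel"],1),X[:2])
    if n=="top": C=p[140:290,220:420]; C=cv2.resize(C,None,fx=4,fy=4,interpolation=cv2.INTER_CUBIC)
    else: C=cv2.resize(p[180:330,230:430],None,fx=4,fy=4,interpolation=cv2.INTER_CUBIC)
    cv2.imwrite(f"pics/{n}{tag}f.png",p[:,:,::-1]); cv2.imwrite(f"pics/{n}{tag}.png",C[:,:,::-1]); np.save(f"pics/{n}{tag}d.npy",d)
E
python3 rel.py .04 A
```

```text
[ 0.4631 -0.0496  0.0414] 3.848249334596196
top wedge_tip 0.57 [319.1 227. ] [ 0.5891 -0.0471]
top plate_edge 0.88 [317.3 211.1] [ 0.6409 -0.0413]
top plate 0.68 [318.3 187.6] [ 0.7109 -0.0425]
scene wedge_tip 0.57 [319.3 241.5] [ 0.5899 -0.0442]
scene plate_edge 0.65 [328.8 260.4] [ 0.6228 -0.0428]
scene plate 0.7 [360.5 278.7] [ 0.7094 -0.0308]
```

View pics/topA.png

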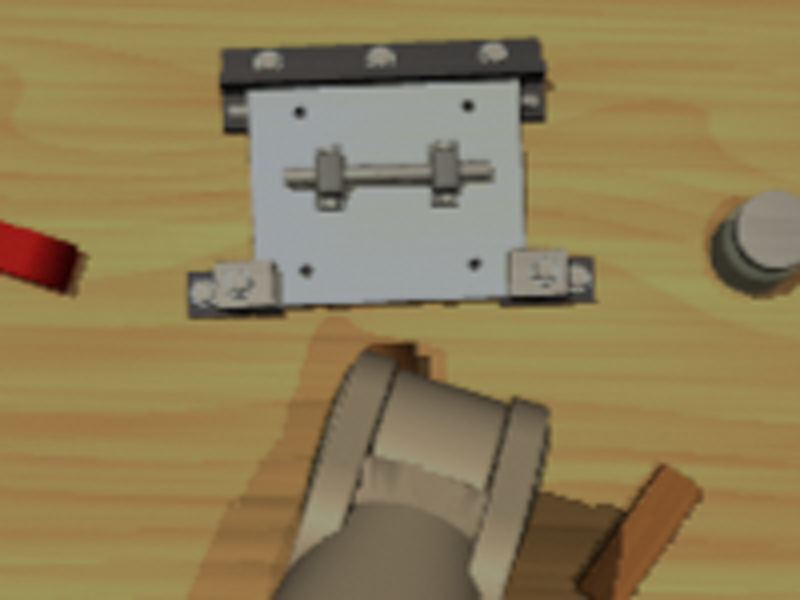

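```bash
python3 - <<'E'
from h import *
np.set_printoptions(precision=4,suppress=True)
c=calibration("top"); d=np.load("pics/topAd.npy")
L={"edgeL":(285,306),"edgeR":(510,298),"holeFL":(306,270),"holeFR":(475,264),"holeBL":(300,112),"holeBR":(467,105),"dogL":(246,283),"dogR":(538,272),"boltL":(268,60),"boltR":(493,52),"tipL":(385,346),"tipR":(415,345)}
W={}
for k,(u,v) in L.items():
    p=(220+(u+.5)/4-.5,140+(v+.5)/4-.5); z={"e":.017,"h":.021,"d":.045,"b":.02,"t":.04}[k[0]]
    if k.startswith("holeB"): z=.029
    W[k]=at_z(c,p,z)[:2]; print(k,W[k],"depth z",at_depth(c,p,d[int(round(p[1])),int(round(p[0]))])[2])
for a in("edge","holeF","holeB","dog","bolt"):
    e=W[a+"R"]-W[a+"L"]; print(a,"mid",(W[a+"R"]+W[a+"L"])/2,"yaw",np.degrees(np.arctan2(e[0],-e[1])),np.linalg.norm(e))
f=(W["holeFL"]+W["holeFR"])/2;b=(W["holeBL"]+W["holeBR"])/2; print("F->B yaw",np.degrees(np.arctan2(*(b-f)[::-1])))
E
```

```text
edgeL [0.6226 0.0359] depth z 0.01853193103375328
edgeR [ 0.6331 -0.1291] depth z 0.015074815543847153
holeFL [0.6491 0.0212] depth z 0.02495848501631004
holeFR [ 0.657  -0.1026] depth z 0.024150439834799142
holeBL [0.7655 0.0289] depth z 0.026594785829125778
holeBR [ 0.7744 -0.094 ] depth z 0.03615740351835095
dogL [0.6336 0.0633] depth z 0.04638412536172609
dogR [ 0.6475 -0.1465] depth z 0.05166172337758268
boltL [0.8071 0.0542] depth z 0.013583322267774811
boltR [ 0.8182 -0.1131] depth z 0.0167997431123168
tipL [ 0.5913 -0.0377] depth z 0.046825335515013444
tipR [ 0.5927 -0.0593] depth z 0.046643777566796274
edge mid [ 0.6279 -0.0466] yaw 3.6440494533627645 0.16538413167518767
holeF mid [ 0.653  -0.0407] yaw 3.6618646575675933 0.12410561760982375
holeB mid [ 0.7699 -0.0325] yaw 4.133771822066672 0.12319098194965508
dog mid [ 0.6405 -0.0416] yaw 3.781570983724223 0.21025184126020371
bolt mid [ 0.8127 -0.0295] yaw 3.7921497269623403 0.16769908336792072
F->B yaw 3.988402812888677
```

View pics/sceneA.png

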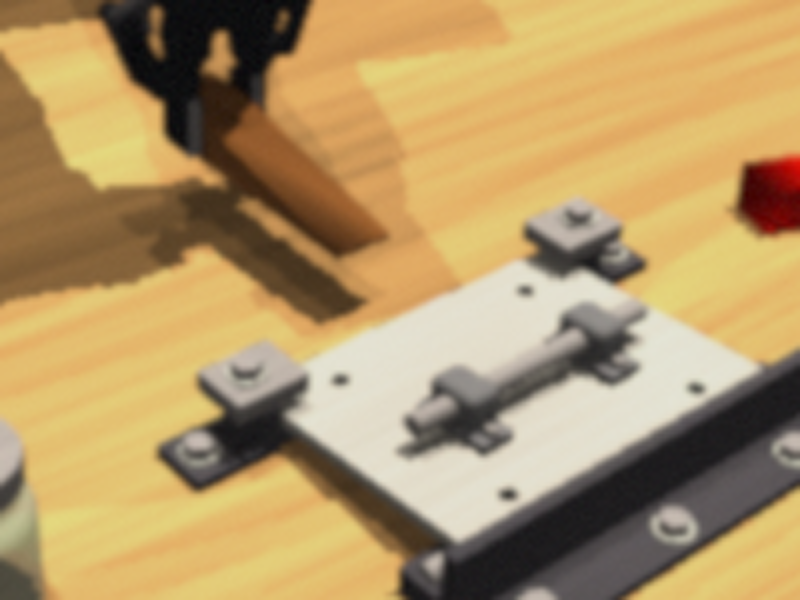

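Plate yaw is about 3.85°, matching the tool. Edge middle is at about (0.628,−0.042) and the tip at about (0.591,−0.044), nearly on the axis. In the scene view the tip is at crop (365,245), clear of the edge. Lowering, then reseating the wedge flat.

>>> servo_tool --targets '[{"dx": 0,"dy": -0.02,"dz": -0.1,"rx": 0,"ry": 0,"rz": 0},{"dx": 0,"dy": 0,"dz": -0.1,"rx": 0,"ry": 0,"rz": 0},{"dx": 0,"dy": 0,"dz": -0.1,"rx": 0,"ry": 0,"rz": 0},{"dx": 0,"dy": 0,"dz": -0.08,"rx": 0,"ry": 0,"rz": 0},{"dx": 0,"dy": 0,"dz": 0,"rx": 0,"ry": 0,"rz": 0}]'

```text
clock: 7.25
position: [0.4625, -0.0522, 0.0021]
orientation: [[-0.998, -0.066, -0.002], [-0.066, 0.998, 0.001], [0.002, 0.001, -1.0]]
ft_force: [-0.4, 0.0, -0.2]
opening: 0.033
gripper_force: 50.7
```

>>> servo_tool --targets '[{"dx": 0,"dy": 0,"dz": 0,"rx": 0,"ry": 0,"rz": 0},{"dx": 0,"dy": 0,"dz": 0,"rx": 0,"ry": 0,"rz": 0},{"dx": 0,"dy": 0,"dz": 0,"rx": 0,"ry": 0,"rz": 0},{"dx": 0,"dy": 0,"dz": 0,"rx": 0,"ry": 0,"rz": 0},{"dx": 0,"dy": 0,"dz": 0,"rx": 0,"ry": 0,"rz": 0}]' --gripper 50

```text
clock: 7.75
position: [0.4633, -0.0523, 0.0035]
orientation: [[-0.998, -0.066, 0.0], [-0.066, 0.998, 0.0], [-0.0, -0.0, -1.0]]
ft_force: [-0.3, 0.7, 0.5]
opening: 0.0426
gripper_force: 0.0
```

>>> servo_tool --targets '[{"dx": 0,"dy": 0,"dz": 0,"rx": 0,"ry": 0,"rz": 0},{"dx": 0,"dy": 0,"dz": 0,"rx": 0,"ry": 0,"rz": 0},{"dx": 0,"dy": 0,"dz": 0,"rx": 0,"ry": 0,"rz": 0},{"dx": 0,"dy": 0,"dz": 0,"rx": 0,"ry": 0,"rz": 0},{"dx": 0,"dy": 0,"dz": 0,"rx": 0,"ry": 0,"rz": 0}]' --gripper 0 --grip_force 50

```text
clock: 8.25
position: [0.4635, -0.0524, 0.0037]
orientation: [[-0.998, -0.066, 0.001], [-0.066, 0.998, -0.0], [-0.001, -0.0, -1.0]]
ft_force: [-0.5, -0.2, 4.3]
opening: 0.0331
gripper_force: 50.6
```

```bash
python3 rel.py .002 B
```

```text
[ 0.4635 -0.0524  0.0037] 3.774730197958476
top wedge_tip 0.38 [319.  227.7] [ 0.5928 -0.0477]
top plate_edge 0.59 [316.7 212.1] [ 0.6378 -0.0396]
top plate 0.78 [318.1 187.1] [ 0.7123 -0.0419]
scene wedge_tip 0.7 [316.5 260.1] [ 0.5981 -0.056 ]
scene plate_edge 0.95 [327.1 260.7] [ 0.6217 -0.0463]
scene plate 0.58 [361.3 280.1] [ 0.7136 -0.0323]
```

>>> servo_tool --targets '[{"dx": 0.05,"dy": 0.01,"dz": 0.003,"rx": 0,"ry": 0,"rz": 0},{"dx": 0.08,"dy": 0.01,"dz": 0,"rx": 0,"ry": 0,"rz": 0},{"dx": 0.08,"dy": 0.01,"dz": 0,"rx": 0,"ry": 0,"rz": 0},{"dx": 0.08,"dy": 0.01,"dz": 0,"rx": 0,"ry": 0,"rz": 0},{"dx": 0.06,"dy": 0.01,"dz": 0,"rx": 0,"ry": 0,"rz": 0}]'

```text
clock: 9.15
position: [0.4972, -0.0473, 0.0037]
orientation: [[-0.998, -0.066, -0.002], [-0.066, 0.998, -0.0], [0.002, -0.0, -1.0]]
ft_force: [-5.1, -2.4, 9.5]
opening: 0.0335
gripper_force: 51.0
```

>>> servo_tool --targets '[{"dx": 0.03,"dy": 0.002,"dz": 0,"rx": 0,"ry": 0,"rz": 0},{"dx": 0.02,"dy": 0.001,"dz": 0,"rx": 0,"ry": 0,"rz": 0},{"dx": 0.015,"dy": 0.001,"dz": 0,"rx": 0,"ry": 0,"rz": 0},{"dx": 0.015,"dy": 0.001,"dz": 0,"rx": 0,"ry": 0,"rz": 0},{"dx": 0.015,"dy": 0.001,"dz": 0,"rx": 0,"ry": 0,"rz": 0}]'

```text
clock: 9.65
position: [0.506, -0.0466, 0.0036]
orientation: [[-0.998, -0.066, -0.003], [-0.066, 0.998, -0.0], [0.003, 0.0, -1.0]]
ft_force: [-5.4, 0.6, 9.3]
opening: 0.0335
gripper_force: 51.1
```

```bash
python3 rel.py .002 C
```

```text
[ 0.506  -0.0466  0.0036] 3.7679252770422207
top plate_edge 0.84 [315.5 211.1] [ 0.6407 -0.036 ]
top plate 0.94 [316.5 187.6] [ 0.7107 -0.0372]
scene wedge_tip 0.97 [331.2 267.2] [ 0.6348 -0.0452]
scene plate_edge 0.2 [360.  280.5] [ 0.7095 -0.0317]
scene plate 0.88 [358.8 277.7] [ 0.7051 -0.0315]
```

View pics/sceneC.png

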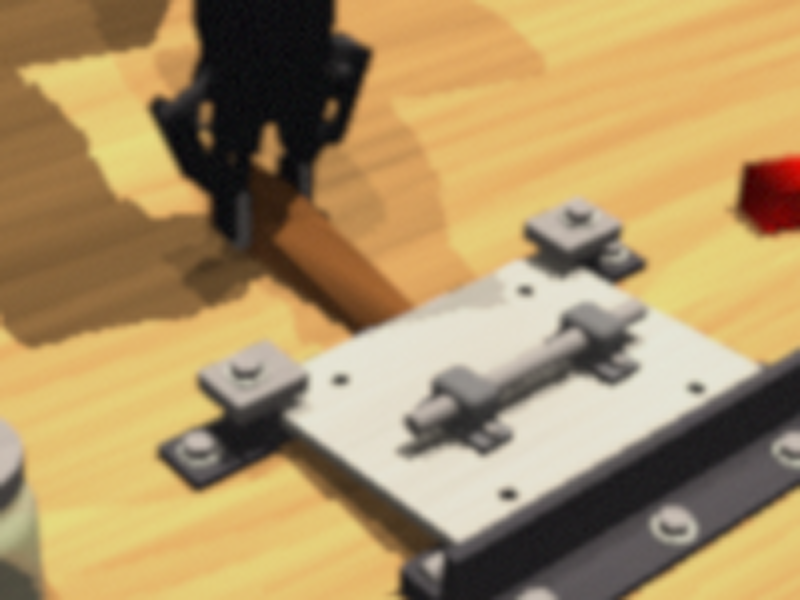

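Wedge enters centred on the edge at scene crop (390,315), matching the edge middle from the holes at about (397,313). The grip presses it down about 9 N, so I'm easing that off.

>>> servo_tool --targets '[{"dx": 0,"dy": 0,"dz": 0.005,"rx": 0,"ry": 0,"rz": 0},{"dx": 0,"dy": 0,"dz": 0.005,"rx": 0,"ry": 0,"rz": 0},{"dx": 0.01,"dy": 0.001,"dz": 0,"rx": 0,"ry": 0,"rz": 0},{"dx": 0.01,"dy": 0.001,"dz": 0,"rx": 0,"ry": 0,"rz": 0},{"dx": 0.01,"dy": 0.001,"dz": 0,"rx": 0,"ry": 0,"rz": 0}]'

```text
clock: 10.55
position: [0.5107, -0.0464, 0.0044]
orientation: [[-0.998, -0.066, -0.0], [-0.066, 0.998, 0.0], [0.0, 0.0, -1.0]]
ft_force: [0.1, -0.9, -0.5]
opening: 0.0327
gripper_force: 50.0
```

>>> servo_tool --targets '[{"dx": 0.015,"dy": 0.001,"dz": -0.003,"rx": 0,"ry": 0,"rz": 0},{"dx": 0.015,"dy": 0.001,"dz": 0,"rx": 0,"ry": 0,"rz": 0},{"dx": 0.015,"dy": 0.001,"dz": 0,"rx": 0,"ry": 0,"rz": 0},{"dx": 0.015,"dy": 0.001,"dz": 0,"rx": 0,"ry": 0,"rz": 0},{"dx": 0.015,"dy": 0.001,"dz": 0,"rx": 0,"ry": 0,"rz": 0}]'

```text
clock: 11.05
position: [0.5183, -0.0459, 0.0043]
orientation: [[-0.998, -0.066, 0.0], [-0.066, 0.998, 0.0], [-0.0, 0.0, -1.0]]
ft_force: [-0.3, 0.8, -0.5]
opening: 0.0332
gripper_force: 50.0
```

>>> servo_tool --targets '[{"dx": 0.015,"dy": 0.001,"dz": 0,"rx": 0,"ry": 0,"rz": 0},{"dx": 0.015,"dy": 0.001,"dz": 0,"rx": 0,"ry": 0,"rz": 0},{"dx": 0.015,"dy": 0.001,"dz": 0,"rx": 0,"ry": 0,"rz": 0},{"dx": 0.015,"dy": 0.001,"dz": 0,"rx": 0,"ry": 0,"rz": 0},{"dx": 0.015,"dy": 0.001,"dz": 0,"rx": 0,"ry": 0,"rz": 0}]'

```text
clock: 11.55
position: [0.5258, -0.0454, 0.0043]
orientation: [[-0.998, -0.066, 0.0], [-0.066, 0.998, 0.0], [-0.0, 0.0, -1.0]]
ft_force: [-0.3, -1.3, 0.2]
opening: 0.0331
gripper_force: 50.0
```

>>> servo_tool --targets '[{"dx": 0.015,"dy": 0.001,"dz": 0,"rx": 0,"ry": 0,"rz": 0},{"dx": 0.015,"dy": 0.001,"dz": 0,"rx": 0,"ry": 0,"rz": 0},{"dx": 0.015,"dy": 0.001,"dz": 0,"rx": 0,"ry": 0,"rz": 0},{"dx": 0.015,"dy": 0.001,"dz": 0,"rx": 0,"ry": 0,"rz": 0},{"dx": 0.015,"dy": 0.001,"dz": 0,"rx": 0,"ry": 0,"rz": 0}]'

```text
clock: 12.05
position: [0.5324, -0.0448, 0.004]
orientation: [[-0.998, -0.066, -0.002], [-0.066, 0.998, 0.0], [0.002, 0.0, -1.0]]
ft_force: [-3.4, -0.1, -1.0]
opening: 0.0332
gripper_force: 49.9
```

>>> servo_tool --targets '[{"dx": 0.015,"dy": 0.001,"dz": 0,"rx": 0,"ry": 0,"rz": 0},{"dx": 0.015,"dy": 0.001,"dz": 0,"rx": 0,"ry": 0,"rz": 0},{"dx": 0.015,"dy": 0.001,"dz": 0,"rx": 0,"ry": 0,"rz": 0},{"dx": 0.015,"dy": 0.001,"dz": 0,"rx": 0,"ry": 0,"rz": 0},{"dx": 0.015,"dy": 0.001,"dz": 0,"rx": 0,"ry": 0,"rz": 0}]'

```text
clock: 12.55
position: [0.5379, -0.0441, 0.0037]
orientation: [[-0.998, -0.066, -0.005], [-0.066, 0.998, 0.0], [0.005, 0.001, -1.0]]
ft_force: [-7.3, -0.2, 0.7]
opening: 0.0332
gripper_force: 50.3
```

>>> servo_tool --targets '[{"dx": 0.015,"dy": 0.001,"dz": 0,"rx": 0,"ry": 0,"rz": 0},{"dx": 0.015,"dy": 0.001,"dz": 0,"rx": 0,"ry": 0,"rz": 0},{"dx": 0.015,"dy": 0.001,"dz": 0,"rx": 0,"ry": 0,"rz": 0},{"dx": 0.015,"dy": 0.001,"dz": 0,"rx": 0,"ry": 0,"rz": 0},{"dx": 0.015,"dy": 0.001,"dz": 0,"rx": 0,"ry": 0,"rz": 0}]'

```text
clock: 13.05
position: [0.5454, -0.0436, 0.0037]
orientation: [[-0.998, -0.066, -0.005], [-0.066, 0.998, 0.0], [0.005, 0.001, -1.0]]
ft_force: [-7.9, -0.4, 2.9]
opening: 0.0328
gripper_force: 50.3
```

>>> servo_tool --targets '[{"dx": 0.01,"dy": 0.001,"dz": 0,"rx": 0,"ry": 0,"rz": 0},{"dx": 0.01,"dy": 0.001,"dz": 0,"rx": 0,"ry": 0,"rz": 0},{"dx": 0.01,"dy": 0.001,"dz": 0,"rx": 0,"ry": 0,"rz": 0},{"dx": 0.01,"dy": 0.001,"dz": 0,"rx": 0,"ry": 0,"rz": 0},{"dx": 0.01,"dy": 0,"dz": 0,"rx": 0,"ry": 0,"rz": 0}]'

```text
clock: 13.55
position: [0.5504, -0.0432, 0.0037]
orientation: [[-0.998, -0.066, -0.005], [-0.066, 0.998, 0.0], [0.005, 0.001, -1.0]]
ft_force: [-7.8, 0.3, 1.8]
opening: 0.0332
gripper_force: 50.3
```

>>> servo_tool --targets '[{"dx": 0.012,"dy": 0.001,"dz": 0,"rx": 0,"ry": 0,"rz": 0},{"dx": 0.012,"dy": 0.001,"dz": 0,"rx": 0,"ry": 0,"rz": 0},{"dx": 0.012,"dy": 0.001,"dz": 0,"rx": 0,"ry": 0,"rz": 0},{"dx": 0.012,"dy": 0.001,"dz": 0,"rx": 0,"ry": 0,"rz": 0},{"dx": 0.012,"dy": 0,"dz": 0,"rx": 0,"ry": 0,"rz": 0}]'

```text
clock: 14.05
position: [0.5563, -0.0428, 0.0037]
orientation: [[-0.998, -0.066, -0.005], [-0.066, 0.998, 0.0], [0.005, 0.001, -1.0]]
ft_force: [-7.6, 0.1, 2.8]
opening: 0.0331
gripper_force: 50.3
```

>>> servo_tool --targets '[{"dx": 0.01,"dy": 0.001,"dz": 0,"rx": 0,"ry": 0,"rz": 0},{"dx": 0.01,"dy": 0.001,"dz": 0,"rx": 0,"ry": 0,"rz": 0},{"dx": 0.01,"dy": 0.001,"dz": 0,"rx": 0,"ry": 0,"rz": 0},{"dx": 0.01,"dy": 0,"dz": 0,"rx": 0,"ry": 0,"rz": 0},{"dx": 0.01,"dy": 0,"dz": 0,"rx": 0,"ry": 0,"rz": 0}]'

```text
clock: 14.55
position: [0.5613, -0.0425, 0.0037]
orientation: [[-0.998, -0.066, -0.005], [-0.066, 0.998, 0.0], [0.005, 0.001, -1.0]]
ft_force: [-7.2, 1.0, 2.3]
opening: 0.0333
gripper_force: 50.3
```

>>> servo_tool --targets '[{"dx": 0.01,"dy": 0.001,"dz": 0,"rx": 0,"ry": 0,"rz": 0},{"dx": 0.01,"dy": 0.001,"dz": 0,"rx": 0,"ry": 0,"rz": 0},{"dx": 0.01,"dy": 0.001,"dz": 0,"rx": 0,"ry": 0,"rz": 0},{"dx": 0.01,"dy": 0,"dz": 0,"rx": 0,"ry": 0,"rz": 0},{"dx": 0.01,"dy": 0,"dz": 0,"rx": 0,"ry": 0,"rz": 0}]'

```text
clock: 15.05
position: [0.5664, -0.0422, 0.0037]
orientation: [[-0.998, -0.066, -0.005], [-0.066, 0.998, 0.0], [0.005, 0.001, -1.0]]
ft_force: [-7.9, -1.1, 1.9]
opening: 0.0332
gripper_force: 50.3
```

>>> servo_tool --targets '[{"dx": 0.008,"dy": 0.001,"dz": 0,"rx": 0,"ry": 0,"rz": 0},{"dx": 0.008,"dy": 0,"dz": 0,"rx": 0,"ry": 0,"rz": 0},{"dx": 0.008,"dy": 0.001,"dz": 0,"rx": 0,"ry": 0,"rz": 0},{"dx": 0.008,"dy": 0,"dz": 0,"rx": 0,"ry": 0,"rz": 0},{"dx": 0.008,"dy": 0.001,"dz": 0,"rx": 0,"ry": 0,"rz": 0}]'

```text
clock: 15.55
position: [0.5705, -0.042, 0.0037]
orientation: [[-0.998, -0.066, -0.005], [-0.066, 0.998, 0.0], [0.005, 0.001, -1.0]]
ft_force: [-7.6, -0.6, 2.5]
opening: 0.0333
gripper_force: 50.3
```

>>> servo_tool --targets '[{"dx": 0.008,"dy": 0.001,"dz": 0,"rx": 0,"ry": 0,"rz": 0},{"dx": 0.008,"dy": 0,"dz": 0,"rx": 0,"ry": 0,"rz": 0},{"dx": 0.008,"dy": 0.001,"dz": 0,"rx": 0,"ry": 0,"rz": 0},{"dx": 0.008,"dy": 0,"dz": 0,"rx": 0,"ry": 0,"rz": 0},{"dx": 0.008,"dy": 0.001,"dz": 0,"rx": 0,"ry": 0,"rz": 0}]'

```text
clock: 16.05
position: [0.5745, -0.0417, 0.0037]
orientation: [[-0.998, -0.066, -0.005], [-0.066, 0.998, 0.0], [0.005, 0.001, -1.0]]
ft_force: [-7.0, -0.5, 2.8]
opening: 0.0329
gripper_force: 50.3
```

>>> servo_tool --targets '[{"dx": 0.008,"dy": 0.001,"dz": 0,"rx": 0,"ry": 0,"rz": 0},{"dx": 0.008,"dy": 0,"dz": 0,"rx": 0,"ry": 0,"rz": 0},{"dx": 0.008,"dy": 0.001,"dz": 0,"rx": 0,"ry": 0,"rz": 0},{"dx": 0.008,"dy": 0,"dz": 0,"rx": 0,"ry": 0,"rz": 0},{"dx": 0.008,"dy": 0.001,"dz": 0,"rx": 0,"ry": 0,"rz": 0}]'

```text
clock: 16.55
position: [0.5786, -0.0414, 0.0037]
orientation: [[-0.998, -0.066, -0.005], [-0.066, 0.998, 0.0], [0.005, 0.001, -1.0]]
ft_force: [-7.8, 0.1, 1.1]
opening: 0.0329
gripper_force: 50.3
```

>>> servo_tool --targets '[{"dx": 0.008,"dy": 0.001,"dz": 0,"rx": 0,"ry": 0,"rz": 0},{"dx": 0.008,"dy": 0,"dz": 0,"rx": 0,"ry": 0,"rz": 0},{"dx": 0.008,"dy": 0.001,"dz": 0,"rx": 0,"ry": 0,"rz": 0},{"dx": 0.008,"dy": 0,"dz": 0,"rx": 0,"ry": 0,"rz": 0},{"dx": 0.008,"dy": 0.001,"dz": 0,"rx": 0,"ry": 0,"rz": 0}]'

```text
clock: 17.05
position: [0.5807, -0.0412, 0.0036]
orientation: [[-0.998, -0.065, -0.008], [-0.065, 0.998, -0.0], [0.008, 0.0, -1.0]]
ft_force: [-14.1, -1.3, 8.9]
opening: 0.0332
gripper_force: 51.0
```

Dogs met (steady push about 7.6 N, now 14.1 N). The down force has risen, so I'm easing it slightly and reading again.

>>> servo_tool --targets '[{"dx": 0,"dy": 0,"dz": 0.003,"rx": 0,"ry": 0,"rz": 0},{"dx": 0,"dy": 0,"dz": 0.002,"rx": 0,"ry": 0,"rz": 0},{"dx": 0.004,"dy": 0,"dz": 0,"rx": 0,"ry": 0,"rz": 0},{"dx": 0.004,"dy": 0,"dz": 0,"rx": 0,"ry": 0,"rz": 0},{"dx": 0.004,"dy": 0,"dz": 0,"rx": 0,"ry": 0,"rz": 0}]'

```text
clock: 17.55
position: [0.5809, -0.0412, 0.0037]
orientation: [[-0.998, -0.065, -0.01], [-0.065, 0.998, -0.0], [0.01, 0.001, -1.0]]
ft_force: [-14.4, -2.1, 5.9]
opening: 0.0332
gripper_force: 50.6
```

```bash
python3 - <<'E'
from h import *
a=[]
for i in range(6):
    capture("scene"); s=arm.state(); a.append(np.r_[s["ft_force"],s["position"]*1000])
print(np.round(np.mean(a,0),2),np.round(np.std(a,0),2))
E
```

```text
[-13.62  -1.54   5.09 580.91 -41.14   3.67] [0.33 0.42 0.48 0.01 0.01 0.01]
```

>>> servo_tool --targets '[{"dx": 0.005,"dy": 0,"dz": 0.001,"rx": 0,"ry": 0,"rz": 0},{"dx": 0.005,"dy": 0,"dz": 0.001,"rx": 0,"ry": 0,"rz": 0},{"dx": 0.005,"dy": 0.001,"dz": 0,"rx": 0,"ry": 0,"rz": 0},{"dx": 0.005,"dy": 0,"dz": 0.001,"rx": 0,"ry": 0,"rz": 0},{"dx": 0.005,"dy": 0,"dz": 0,"rx": 0,"ry": 0,"rz": 0}]'

```text
clock: 18.35
position: [0.5812, -0.0411, 0.0037]
orientation: [[-0.998, -0.065, -0.014], [-0.065, 0.998, -0.0], [0.014, 0.001, -1.0]]
ft_force: [-19.4, -3.5, 9.2]
opening: 0.0329
gripper_force: 51.1
```

>>> servo_tool --targets '[{"dx": 0,"dy": 0,"dz": 0.003,"rx": 0,"ry": 0,"rz": 0},{"dx": 0,"dy": 0,"dz": 0.003,"rx": 0,"ry": 0,"rz": 0},{"dx": 0,"dy": 0,"dz": 0.002,"rx": 0,"ry": 0,"rz": 0},{"dx": 0,"dy": 0,"dz": 0,"rx": 0,"ry": 0,"rz": 0},{"dx": 0,"dy": 0,"dz": 0,"rx": 0,"ry": 0,"rz": 0}]'

```text
clock: 18.85
position: [0.5813, -0.0411, 0.0037]
orientation: [[-0.998, -0.065, -0.014], [-0.065, 0.998, -0.0], [0.014, 0.001, -1.0]]
ft_force: [-15.0, -2.4, 2.3]
opening: 0.0333
gripper_force: 50.3
```

>>> servo_tool --targets '[{"dx": 0.005,"dy": 0,"dz": 0.001,"rx": 0,"ry": 0,"rz": 0},{"dx": 0.005,"dy": 0,"dz": 0.001,"rx": 0,"ry": 0,"rz": 0},{"dx": 0.005,"dy": 0.001,"dz": 0.001,"rx": 0,"ry": 0,"rz": 0},{"dx": 0.005,"dy": 0,"dz": 0.001,"rx": 0,"ry": 0,"rz": 0},{"dx": 0.005,"dy": 0,"dz": 0.001,"rx": 0,"ry": 0,"rz": 0}]'

```text
clock: 19.35
position: [0.5816, -0.041, 0.0036]
orientation: [[-0.998, -0.064, -0.018], [-0.064, 0.998, -0.0], [0.018, 0.001, -1.0]]
ft_force: [-22.0, -3.9, 4.9]
opening: 0.0331
gripper_force: 50.5
```

Push now about 22 N, roughly 14 N above steady, so no more pushing. Checking the plate before release.

```bash
python3 rel.py .002 D; python3 -c "
from h import *
s=arm.state();print(s['ft_force'],s['position'],s['clock'])
a=cv2.imread('pics/sceneC.png');"
```

```text
[ 0.5816 -0.041   0.0036] 3.6977215420310015
scene plate_edge 0.9 [329.  257.8] [ 0.6158 -0.037 ]
scene plate 0.88 [358.9 276.3] [ 0.7019 -0.0285]
[-21.71018471  -3.33819792   5.10458278] [ 0.58158011 -0.04097289  0.00366679] 19.75
```

View pics/sceneD.png

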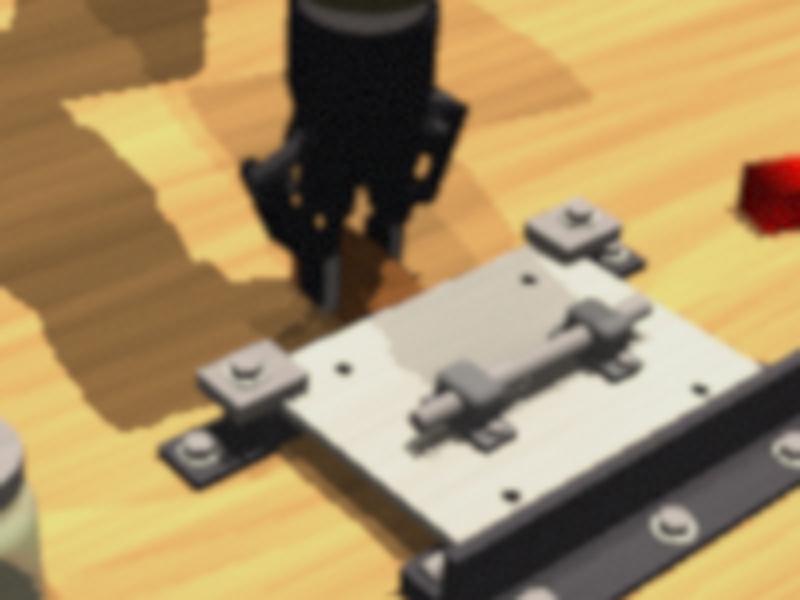

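Plate is up against both dogs with the wedge centred, at scene crop (380,300). Relaxing the stored push before opening so the wedge isn't dragged.

>>> servo_tool --targets '[{"dx": -0.012,"dy": -0.001,"dz": -0.001,"rx": 0,"ry": 0,"rz": 0},{"dx": -0.012,"dy": -0.001,"dz": -0.001,"rx": 0,"ry": 0,"rz": 0},{"dx": -0.012,"dy": -0.001,"dz": -0.001,"rx": 0,"ry": 0,"rz": 0},{"dx": -0.012,"dy": -0.001,"dz": -0.001,"rx": 0,"ry": 0,"rz": 0},{"dx": 0,"dy": 0,"dz": 0,"rx": 0,"ry": 0,"rz": 0}]'

```text
clock: 20.25
position: [0.5816, -0.0411, 0.0037]
orientation: [[-0.998, -0.065, -0.009], [-0.065, 0.998, 0.001], [0.009, 0.001, -1.0]]
ft_force: [-8.2, -0.5, -4.7]
opening: 0.0332
gripper_force: 50.4
```

>>> servo_tool --targets '[{"dx": -0.01,"dy": 0,"dz": -0.003,"rx": 0,"ry": 0,"rz": 0},{"dx": -0.01,"dy": 0,"dz": -0.003,"rx": 0,"ry": 0,"rz": 0},{"dx": -0.005,"dy": 0,"dz": -0.002,"rx": 0,"ry": 0,"rz": 0},{"dx": 0,"dy": 0,"dz": 0,"rx": 0,"ry": 0,"rz": 0},{"dx": 0,"dy": 0,"dz": 0,"rx": 0,"ry": 0,"rz": 0}]'

```text
clock: 20.75
position: [0.5816, -0.0411, 0.0037]
orientation: [[-0.998, -0.066, -0.005], [-0.066, 0.998, 0.001], [0.005, 0.001, -1.0]]
ft_force: [-6.4, -0.7, -8.4]
opening: 0.0328
gripper_force: 50.4
```

>>> servo_tool --targets '[{"dx": -0.005,"dy": 0,"dz": -0.003,"rx": 0,"ry": 0,"rz": 0},{"dx": -0.005,"dy": 0,"dz": -0.003,"rx": 0,"ry": 0,"rz": 0},{"dx": 0,"dy": 0,"dz": -0.003,"rx": 0,"ry": 0,"rz": 0},{"dx": 0,"dy": 0,"dz": 0,"rx": 0,"ry": 0,"rz": 0},{"dx": 0,"dy": 0,"dz": 0,"rx": 0,"ry": 0,"rz": 0}]'

```text
clock: 21.25
position: [0.5817, -0.0411, 0.0037]
orientation: [[-0.998, -0.066, -0.003], [-0.066, 0.998, 0.001], [0.003, 0.001, -1.0]]
ft_force: [-5.7, 0.6, -5.7]
opening: 0.033
gripper_force: 50.7
```

Residuals are small. Opening just wide enough to clear, to stay off the jig.

>>> servo_tool --targets '[{"dx": 0,"dy": 0,"dz": 0,"rx": 0,"ry": 0,"rz": 0},{"dx": 0,"dy": 0,"dz": 0,"rx": 0,"ry": 0,"rz": 0},{"dx": 0,"dy": 0,"dz": 0,"rx": 0,"ry": 0,"rz": 0},{"dx": 0,"dy": 0,"dz": 0,"rx": 0,"ry": 0,"rz": 0},{"dx": 0,"dy": 0,"dz": 0,"rx": 0,"ry": 0,"rz": 0}]' --gripper 60

```text
clock: 21.75
position: [0.5838, -0.0417, 0.0049]
orientation: [[-0.998, -0.066, 0.002], [-0.066, 0.998, -0.0], [-0.002, -0.0, -1.0]]
ft_force: [-0.4, -0.4, 0.3]
opening: 0.0515
gripper_force: 0.0
```

>>> servo_tool --targets '[{"dx": 0,"dy": 0,"dz": 0.1,"rx": 0,"ry": 0,"rz": 0},{"dx": 0,"dy": 0,"dz": 0.2,"rx": 0,"ry": 0,"rz": 0},{"dx": 0,"dy": 0,"dz": 0.3,"rx": 0,"ry": 0,"rz": 0},{"dx": 0,"dy": 0,"dz": 0.4,"rx": 0,"ry": 0,"rz": 0},{"dx": 0,"dy": 0,"dz": 0.4,"rx": 0,"ry": 0,"rz": 0}]'

```text
clock: 22.25
position: [0.5827, -0.0414, 0.1462]
orientation: [[-0.998, -0.066, -0.0], [-0.066, 0.998, 0.0], [0.0, 0.0, -1.0]]
ft_force: [1.7, 1.1, -0.4]
opening: 0.0511
gripper_force: 0.0
```

>>> servo_tool --targets '[{"dx": -0.4,"dy": 0,"dz": 0.2,"rx": 0,"ry": 0,"rz": 0},{"dx": -0.4,"dy": 0,"dz": 0,"rx": 0,"ry": 0,"rz": 0},{"dx": -0.4,"dy": 0,"dz": 0,"rx": 0,"ry": 0,"rz": 0},{"dx": 0,"dy": 0,"dz": 0,"rx": 0,"ry": 0,"rz": 0},{"dx": 0,"dy": 0,"dz": 0,"rx": 0,"ry": 0,"rz": 0}]'

```text
clock: 22.75
position: [0.4628, -0.0415, 0.1654]
orientation: [[-0.998, -0.066, 0.002], [-0.066, 0.998, -0.0], [-0.002, -0.0, -1.0]]
ft_force: [0.6, -0.7, 0.1]
opening: 0.0508
gripper_force: 0.0
```

```bash
python3 rel.py .002 E; python3 - <<'E'
from h import *
# did anything move between D and E in the scene view's jig area
a,b=[cv2.imread(f"pics/scene{k}f.png",0)[235:330,290:420].astype(np.float32) for k in "DE"]
print("shift",cv2.phaseCorrelate(a[25:],b[25:]))
E
```

```text
[ 0.4628 -0.0415  0.1654] 3.7573434297767374
top plate_edge 0.95 [318.9 213.6] [ 0.6335 -0.0462]
top plate 0.82 [317.7 186.6] [ 0.7138 -0.0407]
top plate 0.41 [316.6 213.1] [ 0.6341 -0.0393]
scene plate_edge 0.3 [323.5 253.3] [ 0.5964 -0.0369]
scene plate 0.85 [359.3 280.1] [ 0.7114 -0.0355]
shift ((0.49773458947298366, -0.09530267473003562), 0.899023912767324)
```

View pics/sceneE.png

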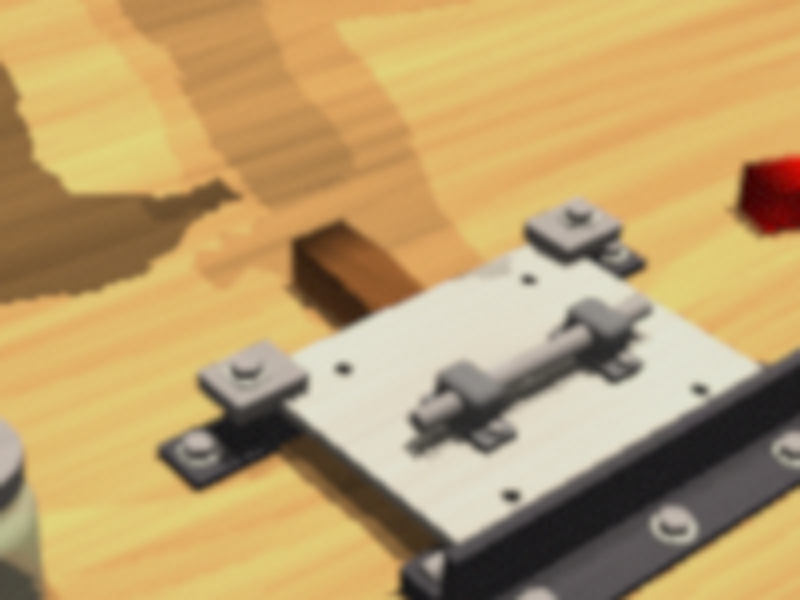

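The wedge stays in place, centred under the edge at crop (385,300). The plate holes haven't moved, (529,280) and (344,369), the plate is still up at the dogs, and the arm is clear. Handing in.

```bash
python3 -c "
from cell import arm
print(arm.finish_job())"
```

```text
the job is handed in; nothing more can be done
None
```

I pushed the brown hardwood wedge under the middle of the plate's front edge until the plate came up against both dogs, then released it and handed the job in: the last push peaked at about 22 N, roughly 14.5 N above the steady push of about 7.6 N, so slightly over the 10–14 N snug band but under the 16 N forcing limit, and I got no verdict back.

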